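# Feed a wooden blank through a drilling jig

### The arm

A 6-joint arm with a two-finger parallel gripper is mounted at the origin on a cart in front of the work surface, level with it; the furniture and walls round the work are solid. World frame = base frame: x ahead of the robot, y to its left, z up, the work surface at z = 0. Lengths are in m, angles in rad, forces in N, time in s.
With the tool pointing down it reaches from about 0.35 to 0.725 m from the base axis. Payload 4.3 kg.
Tool frame: the origin (TCP) lies on the centre line of the jaws, within the pads' length; the fingertips stand 8 mm ahead of it and the grasp point (between the pads) lies 11 mm behind it; z points along the fingers, y is the line along which they close (so a half turn about z gives the same grasp; the last joint's range is limited). The gripper opens to 85 mm and grips with 20 to 120 N. Pads are 22 mm wide; open, the fingers measure 114 mm over their backs; the gripper's body (76 mm by 85 mm) begins 54 mm behind the grasp point. The pads swing forward as they close: fully open they stand 13 mm farther back than shut.
Start: joints at [1.087, 0.377, 0.081, 1.274, 0, 1.46], TCP at [0.21, 0.535, 0.239] pointing down, gripper open.
Joint ranges: [-2.72, 2.72], [-0.84, 1.66], [-1.02, 1.22], [-1.77, 2.12], [-1.37, 1.28], [-3.14, 3.14]. Speed limits (rad/s): [2.57, 2.57, 3.14, 3.14, 3.14, 3.14].

### API

Orientations are given as a unit quaternion [x, y, z, w].
In Python, from station import manip, vision gives the robot as it stands.
- The arm moves only by the shell command python3 -m handwheel 'ROWS' [FORCE]. ROWS is JSON, a list of rows, each a list of 5 numbers: the shift along the tool's x, y, z in cm, then the turn about the tool's z in degrees, then the opening, from 0 (shut) to 1 (fully open). In form: [[tx, ty, tz, roll, claw], ...]. A call has 1 to 8 rows; each row shifts and turns the commanded pose from where the row before left it, along the tool's axes as they then stand; what a row does not reach is not made up. A row lasts 1/8 s, in which the tool goes at most 62.5 mm and 10.7 degrees, less where a joint would pass 70% of its speed; a pose out of reach is approached as far as the arm can. A call with a gripper value outside its range is refused whole. The fingers move at their own pace and stop on an object; FORCE is the grip in N (left out, the last holds). Time passes only in rows, so rows that do not move let the fingers close. It gives the time, the measured TCP pose, the force, the opening and the grip force at its end, in the units of the state.
- manip.get_obs(): the state, without advancing time (a new reading comes with each control period).
- vision.camera(name): name is "scene" or "top"; returns the picture (384x512x3 uint8, red, green, blue); there is no depth.
- vision.camera_model(name): a dict with "mtx" (3x3 intrinsics, pixels), "distortion" ([k1, k2, p1, p2, k3] as OpenCV has them; the pictures are not rectified), "rvec" (rotation vector, rad) and "tvec" (3), from world to camera coordinates, as OpenCV has them. Camera axes: x right, y down, z forward; pixel columns grow to the right and rows downward; lengths in m; the calibration is good to about 2 mm. A picture is of the moment at which its call begins. camera_model takes no time and is no camera call.
- manip.close_job(): hands the job in; it is judged then, once.
The state is a dict: "time_s": time; "joint_positions": joint angles; "joint_vel": joint speeds; "joint_torque": joint torques, N m; "tcp_pos": TCP position; "eef_rot": TCP orientation; "ft_force": force on the tool from outside, world axes, zero at the start; "wrist_torque": the same for the moment, N m; "finger_gap": opening from 0.0 (shut) to 1.0 (fully open); "grasp_force": force on a finger pad.
Only numpy, scipy, OpenCV 4.12 (cv2) and the standard library are available. Lean on these libraries where they do the work, as an engineer would, in place of code of your own. Each camera call takes 0.05 s, during which the arm holds its last target. There are 200 camera calls.

### The job

Load the square wooden blank into the drilling jig: lay it in the infeed channel with its red end towards the blue bridge, feed it flat under the bridge, then take hold of it on the other side and draw it on until the red end is fully home against the steel end stop. Let go and leave it lying flat in the channel, and leave the other things on the bench where they are.

Things in the scene. Friction and masses are not known exactly. Their poses are not given: they have to be found in the camera images.
- bar_mid (a point): Centre of the blank: a loose square wooden bar 30 x 30 mm, 180 mm long, about 0.1 kg, the last 16 mm at one end painted red. It lies on the bench with its length level. Its own y axis runs along its length, from the red end (y = -90 mm) to the plain end (y = +90 mm); x is across, z up.
- bar_red (a point): Centre of the red end face of the blank, 90 mm from its centre, 15 mm above its underside; axes as those of the blank.
- bar_plain (a point): Centre of the plain end face of the blank, axes as those of the blank.
- jig: Drilling jig, screwed down, does not move: plywood base 90 mm wide, 335 mm long, 12 mm thick, with a channel along it; the channel floor is the top of the base. Origin: under the middle of the blue bridge, at bench height. y runs along the channel, back against the feed (the blank is fed towards -y, about to the robot's right); x across, z up.
- jig_mouth (a point): Middle of the infeed opening (34 mm wide and high) of the blue bridge, 15 mm above the channel floor, 27 mm above the bench; jig axes. The bridge covers 60 mm of the channel, is 62 mm wide, and with the drill bush on it reaches 65 mm above the bench.
- jig_infeed (a point): Outer end of the infeed bed, in the middle, on the channel floor (12 mm above the bench), 110 mm in +y from jig_mouth; jig axes. The infeed rails are 38 mm apart, 6 mm thick and only 8 mm above the floor; in the last 20 mm before the bridge, lead-in plates 32 mm high narrow to the opening.
- jig_exit (a point): Middle of the bridge's outfeed opening, same height and axes, 60 mm in -y from jig_mouth. From here the outfeed channel runs on to the stop, between rails 36 mm apart, 8 mm above the floor.
- jig_stop (a point): Middle of the working face of the steel end stop (a block 48 mm wide, 19 mm thick, 22 mm high above the channel floor), 145 mm in -y from jig_exit, same height and axes. When the blank is home its red end face lies on this point and its plain end is 25 mm inside the bridge, so it cannot be pushed home from the infeed side.
- tape_roll: Bystander: small roll of black tape, 62 mm across, 19 mm high, lying on the bench.
- scissors: Bystander: blue-handled scissors, about 200 mm long, lying on the bench.
- pliers: Bystander: red-handled pliers, about 176 mm long, lying on the bench behind the jig.
- screwdriver_red: Bystander: red-handled screwdriver, 200 mm long, lying behind the jig.

How it is judged:
By the outcome, as a careful person would: the job done as asked, in the order asked, and still so for the second after the job is handed in, with the robot touching nothing.
It also fails if it takes over 53 s, if anything falls off the work surface, if the arm or the gripper's body presses on something with over 40 N, if the wrist force passes 120 N, or if a joint passes its speed limit or range.

## Working session

There is one attempt and no reset: what is moved stays moved. The work goes in short steps, Python scripts to look and compute and a shell command to move; the robot and the scene stay as the last step left them, time stands still between calls to the robot, and variables do not carry over. Pictures are saved under pics/ and viewed, at most 10 in all, crops included, and the job is handed in when it is done.

```bash
mkdir -p pics
python3 - <<'E'
from station import manip, vision
import cv2
o=manip.get_obs();print(o['time_s'],o['tcp_pos'],o['eef_rot'],o['finger_gap'])
for n in("scene","top"):
    cv2.imwrite(f"pics/{n}0.png",cv2.resize(vision.camera(n)[:,:,::-1],(800,600),interpolation=cv2.INTER_CUBIC))
    m=vision.camera_model(n);print(n,m)
E
```

```text
0.0 [0.20965275 0.53473634 0.23835179] [ 1.85805071e-01  9.82586092e-01 -9.79086003e-04 -2.96520684e-04] 0.9994863029205462
scene {'mtx': array([[428.1580023 ,   0.        , 256.94322463],
       [  0.        , 428.1580023 , 192.30947746],
       [  0.        ,   0.        ,   1.        ]]), 'distortion': array([-0.05326538,  0.        ,  0.        ,  0.        ,  0.        ]), 'rvec': array([ 2.17915752, -0.74359208,  0.35767715]), 'tvec': array([-0.45751795,  0.2743899 ,  0.71941123])}
top {'mtx': array([[404.28443156,   0.        , 258.68867616],
       [  0.        , 404.28443156, 193.88390549],
       [  0.        ,   0.        ,   1.        ]]), 'distortion': array([-0.01289604,  0.        ,  0.        ,  0.        ,  0.        ]), 'rvec': array([ 2.14184693, -2.15637329,  0.15246985]), 'tvec': array([0.00456315, 0.57187881, 0.86579997])}
```

View pics/top0.png

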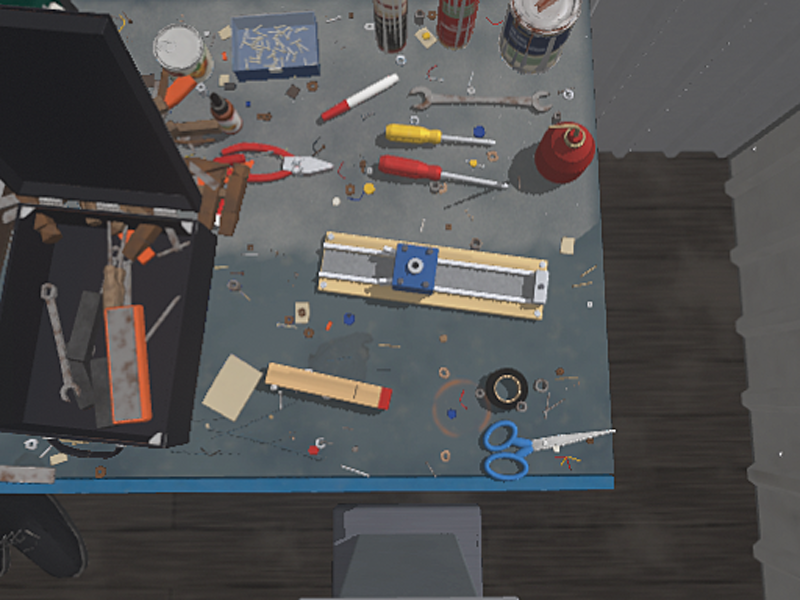

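View pics/scene0.png

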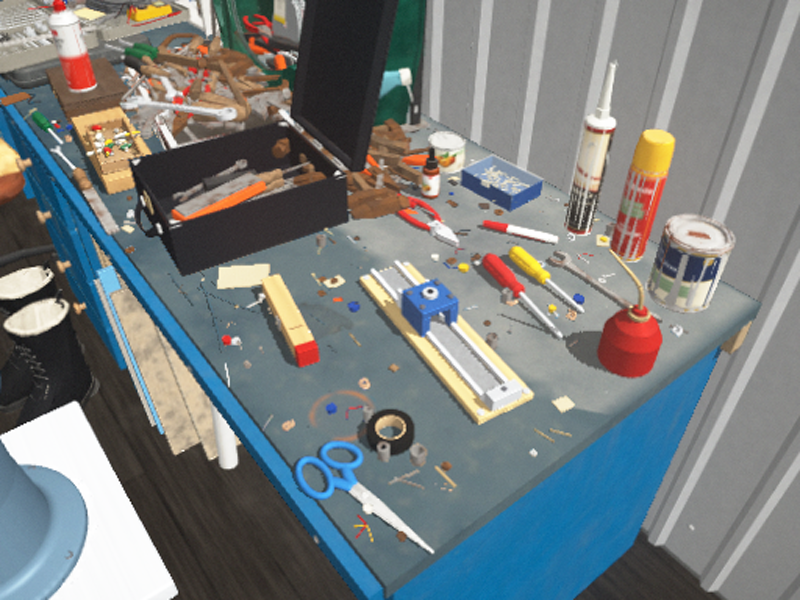

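Top view (800 px scale): the blank runs from (267,374) to its red end at (387,398). The bridge is at (415,267), the steel stop at (541,287) and the infeed end at (320,262). The toolbox stands left of x≈215. I'll zoom in for exact corners.

Run:
```python
from station import vision
import cv2
for n,(x0,y0,x1,y1),s in(("top",(160,140,360,270),4),("scene",(160,160,346,275),4)):
    cv2.imwrite(f"pics/{n}1.png",cv2.resize(vision.camera(n)[y0:y1,x0:x1,::-1],None,fx=s,fy=s,interpolation=cv2.INTER_CUBIC))
```

```text
(no output)
```

View pics/top1.png

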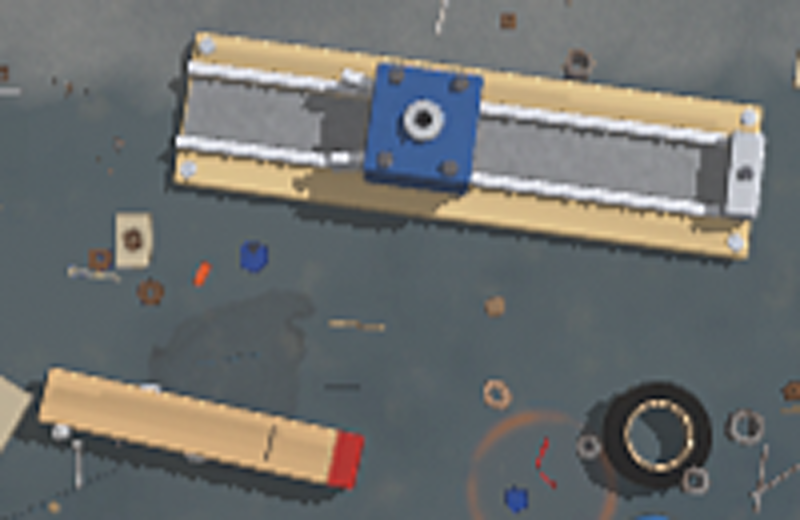

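View pics/scene1.png

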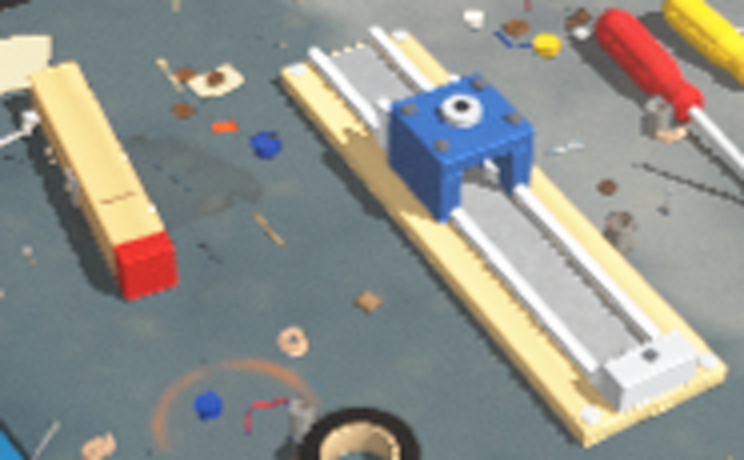

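Top crop: base corners are at (196,33), (762,104), (748,258) and (176,182). The blank's top-face corners are (52,367), (363,434), (352,488) and (40,420). The scene crop shows the same edges, so I'll fit both poses from the two views together.

```bash
cat > h.py <<'E'
import numpy as np,cv2
from station import vision
from scipy.optimize import least_squares
C={n:vision.camera_model(n) for n in("top","scene")}
def proj(n,P):
    m=C[n];return cv2.projectPoints(np.float64(P),m['rvec'],m['tvec'],m['mtx'],m['distortion'])[0][:,0]
def place(p,P):
    c,s=np.cos(p[2]),np.sin(p[2]);P=np.float64(P)
    return np.c_[p[0]+c*P[:,0]-s*P[:,1],p[1]+s*P[:,0]+c*P[:,1],P[:,2]]
def fit(obs,x0):
    f=lambda p:np.concatenate([(proj(n,place(p,P))-U).ravel() for n,P,U in obs])
    r=least_squares(f,x0,loss='soft_l1',x_scale=[.01,.01,.01]);return r.x,f(r.x).reshape(-1,2).round(1)
T=lambda u,o=(160,140),s=4:np.array(u)/s+np.array(o)-.5+.5/s
E
python3 - <<'E'
from h import *
S=lambda u:T(u,(160,160))
for n in C:
    R=cv2.Rodrigues(C[n]['rvec'])[0];print(n,-R.T@C[n]['tvec'])
# jig: image left=+y, up=+x
J=[[.045,.14,.012],[.045,-.195,.012],[-.045,-.195,.012],[-.045,.14,.012]]
jt=T([[196,33],[762,104],[748,258],[176,182]]);js=S([[405,32],[727,372],[587,440],[282,70]])
B=[[.015,.09,.03],[.015,-.09,.03],[-.015,-.09,.03],[-.015,.09,.03]]
bt=T([[52,367],[363,434],[352,488],[40,420]]);bs=S([[76,63],[168,233],[117,250],[32,75]])
Bs=B+[[.015,-.09,0],[-.015,-.09,0]];bs=np.r_[bs,S([[178,285],[126,300]])]
for nm,a,b,P,Q,x0 in(("jig",jt,js,J,J,[.55,0,-.1]),("bar",bt,bs,B,Bs,[.4,.1,-.2])):
    for o in([("top",P,a)],[("scene",Q,b)],[("top",P,a),("scene",Q,b)]):
        x,r=fit(o,x0);print(nm,x.round(4),np.degrees(x[2]).round(2),r.tolist())
E
```

```text
top [0.44504498 0.00219445 0.93733982]
scene [ 0.12748433 -0.56822034  0.68046926]
jig [ 0.6225 -0.0151 -0.1364] -7.81 [[0.0, -0.1], [0.4, 0.2], [0.1, -0.3], [-0.6, 0.1]]
jig [ 0.6208 -0.0141 -0.1459] -8.36 [[0.2, -0.4], [0.4, 0.1], [-0.3, -0.3], [-0.2, 0.6]]
jig [ 0.6216 -0.0145 -0.1415] -8.11 [[-0.1, -0.0], [0.2, 1.0], [-0.3, 0.5], [-1.0, 0.2], [0.3, -0.4], [1.1, -0.1], [0.5, -0.4], [-0.0, 0.7]]
bar [ 0.456   0.11   -0.2171] -12.44 [[-0.3, -0.1], [0.5, 0.1], [0.4, 0.0], [-0.5, -0.1]]
bar [ 0.4567  0.1164 -0.2349] -13.46 [[0.2, -1.4], [1.0, 2.8], [0.5, 2.5], [-0.7, -1.4], [-0.5, -0.4], [-0.4, -0.2]]
bar [ 0.4555  0.1124 -0.2267] -12.99 [[-1.3, -0.2], [-0.6, 0.8], [-0.8, 0.6], [-1.6, -0.3], [0.3, -0.4], [1.9, 4.0], [1.4, 3.7], [-0.6, -0.3], [0.4, 0.7], [0.4, 1.0]]
```

Run:
```python
from h import *
S=lambda u:T(u,(160,160))
B=[[.015,.09,.03],[.015,-.09,.03],[-.015,-.09,.03],[-.015,.09,.03]]
bt=T([[52,367],[363,434],[352,488],[40,420]])
Bs=[[.015,.09,.03],[.015,-.074,.03],[-.015,-.074,.03],[-.015,.09,.03],[.015,-.09,0],[-.015,-.09,0]]
bs=S([[76,63],[168,233],[117,250],[32,75],[178,285],[126,300]])
for o in([("scene",Bs,bs)],[("top",B,bt),("scene",Bs,bs)]):
    x,r=fit(o,[.456,.11,-.2]);print(x.round(4),np.degrees(x[2]),r.tolist())
def ray(n,u,z):
    m=C[n];R=cv2.Rodrigues(m['rvec'])[0];c=-R.T@m['tvec']
    v=R.T@np.r_[cv2.undistortPoints(np.float64([[np.array(u)*.64]]),m['mtx'],m['distortion'])[0,0],1]
    return (c+v*(z-c[2])/v[2]).round(3)
for u in((183,272),(348,212)):print("box bottom",ray("scene",u,0))
for z in(.08,.1,.12):
    print(z,[ray("top",u,z).tolist() for u in((185,445),(215,235),(5,430))],[ray("scene",u,z).tolist() for u in((178,218),(349,172),(132,160))])
for z in(.15,.2,.25,.3,.35): print(z,ray("top",(130,10),z),ray("top",(200,210),z),ray("scene",(390,3),z))
```

```text
[ 0.4556  0.1117 -0.2261] -12.954187899193025 [[0.4, -0.3], [-0.4, -0.6], [-0.7, -0.9], [-0.5, -0.1], [0.6, 0.8], [0.6, 1.1]]
[ 0.4556  0.1108 -0.2221] -12.72551977523552 [[-0.6, -0.1], [0.2, 0.5], [-0.0, 0.4], [-0.9, -0.1], [0.5, -0.0], [0.0, -0.4], [-0.3, -0.6], [-0.4, 0.1], [0.9, 1.0], [1.0, 1.4]]
box bottom [0.382 0.332 0.   ]
box bottom [0.701 0.316 0.   ]
0.08 [[0.377, 0.294, 0.08], [0.664, 0.264, 0.08], [0.398, 0.537, 0.08]] [[0.405, 0.365, 0.08], [0.709, 0.319, 0.08], [0.416, 0.6, 0.08]]
0.1 [[0.379, 0.287, 0.1], [0.659, 0.258, 0.1], [0.399, 0.524, 0.1]] [[0.395, 0.334, 0.1], [0.69, 0.29, 0.1], [0.406, 0.561, 0.1]]
0.12 [[0.38, 0.28, 0.12], [0.653, 0.252, 0.12], [0.4, 0.512, 0.12]] [[0.386, 0.302, 0.12], [0.671, 0.26, 0.12], [0.397, 0.522, 0.12]]
0.15 [0.96  0.369 0.15 ] [0.679 0.263 0.15 ] [1.228 0.882 0.15 ]
0.2 [0.927 0.346 0.2  ] [0.664 0.246 0.2  ] [1.125 0.745 0.2  ]
0.25 [0.894 0.323 0.25 ] [0.649 0.23  0.25 ] [1.021 0.608 0.25 ]
0.3 [0.862 0.3   0.3  ] [0.634 0.213 0.3  ] [0.917 0.472 0.3  ]
0.35 [0.829 0.276 0.35 ] [0.62  0.197 0.35 ] [0.813 0.335 0.35 ]
```

```bash
cat >> h.py <<'E'
from station import manip
from scipy.spatial.transform import Rotation as R
JIG=[.6218,-.0147,np.radians(-8.0)]; BAR=[.4556,.1108,np.radians(-12.72)]
def go(xyz,yaw):
    o=manip.get_obs();r=R.from_quat(o['eef_rot']).as_matrix()
    d=r.T@(np.array(xyz)-o['tcp_pos'])*100
    a=np.degrees(np.arctan2(r[1,1],r[0,1]));e=(np.degrees(yaw)-a+90)%180-90
    print("t",o['time_s'],"tcp",o['tcp_pos'].round(4),"tilt",r[:,2].round(3),"F",o['ft_force'].round(1),"gap",round(o['finger_gap'],3),"grip",round(o['grasp_force'],1),"j6",o['joint_positions'][5].round(2))
    print("shift cm",d.round(2),"roll deg",round(-e,2))
E
python3 -m handwheel '[[-3.7,-2.5,0,0,1],[-3.7,-2.5,0,0,1],[-3.7,-2.5,0,0,1],[-3.7,-2.5,0,0,1],[-3.7,-2.5,0,0,1],[-3.7,-2.5,0,0,1],[-3.7,-2.5,0,0,1],[-3.7,-2.5,0,0,1]]' 60
python3 - <<'E'
from h import *
p=place(BAR,[[0,.055,.018]])[0];print(p);go(p,BAR[2])
E
```

```text
time_s: 1.2
tcp_pos: [0.4131, 0.2398, 0.2393]
eef_rot: [0.186, 0.983, 0.0, 0.0]
ft_force: [0.2, -0.3, -0.5]
finger_gap: 1.002
grasp_force: 0.0
[0.46771027 0.16445018 0.018     ]
t 1.2 tcp [0.4131 0.2398 0.2393] tilt [ 0.  0. -1.] F [ 0.2 -0.3 -0.5] gap 1.002 grip 0.0 j6 0.77
shift cm [-7.84 -5.02 22.13] roll deg 81.31
```

```bash
python3 -m handwheel '[[-3.9,-2.5,0,0,1],[-3.9,-2.5,0,0,1],[0,0,1,10.2,1],[0,0,1,10.2,1],[0,0,1,10.2,1],[0,0,1,10.2,1],[0,0,1,10.2,1],[0,0,1,10.2,1]]' >/dev/null
python3 -m handwheel '[[0,0,2,10,1],[0,0,2,10,1],[0,0,0,0,1]]'
python3 - <<'E'
from h import *
p=place(BAR,[[0,.055,.018]])[0];go(p,BAR[2])
E
```

```text
time_s: 2.58
tcp_pos: [0.4652, 0.1657, 0.1378]
eef_rot: [0.78, 0.626, -0.002, -0.001]
ft_force: [-0.3, -0.4, -0.1]
finger_gap: 0.999
grasp_force: 0.0
t 2.575 tcp [0.4652 0.1657 0.1378] tilt [-0.004 -0.001 -1.   ] F [-0.3 -0.4 -0.1] gap 0.999 grip 0.0 j6 2.0
shift cm [-0.05  0.31 11.98] roll deg 0.22
```

```bash
python3 -m handwheel '[[0,0.3,3,0,1],[0,0,3,0,1],[0,0,2.5,0,1],[0,0,1.5,0,1],[0,0,1,0,1],[0,0,0.9,0,1],[0,0,0,0,1],[0,0,0,0,1]]'
python3 - <<'E'
from h import *
p=place(BAR,[[0,.055,.018]])[0];go(p,BAR[2])
cv2.imwrite("pics/s2.png",cv2.resize(vision.camera("scene")[60:330,60:420,::-1],None,fx=2.2,fy=2.2,interpolation=cv2.INTER_CUBIC))
E
```

```text
time_s: 3.58
tcp_pos: [0.4703, 0.1655, 0.0208]
eef_rot: [0.78, 0.625, 0.0, 0.0]
ft_force: [-0.3, 0.8, 0.8]
finger_gap: 1.0
grasp_force: 0.0
t 3.575 tcp [0.4703 0.1655 0.0208] tilt [ 0.001  0.    -1.   ] F [-0.3  0.8  0.8] gap 1.0 grip 0.0 j6 2.0
shift cm [-0.16 -0.23  0.28] roll deg 0.11
```

View pics/s2.png

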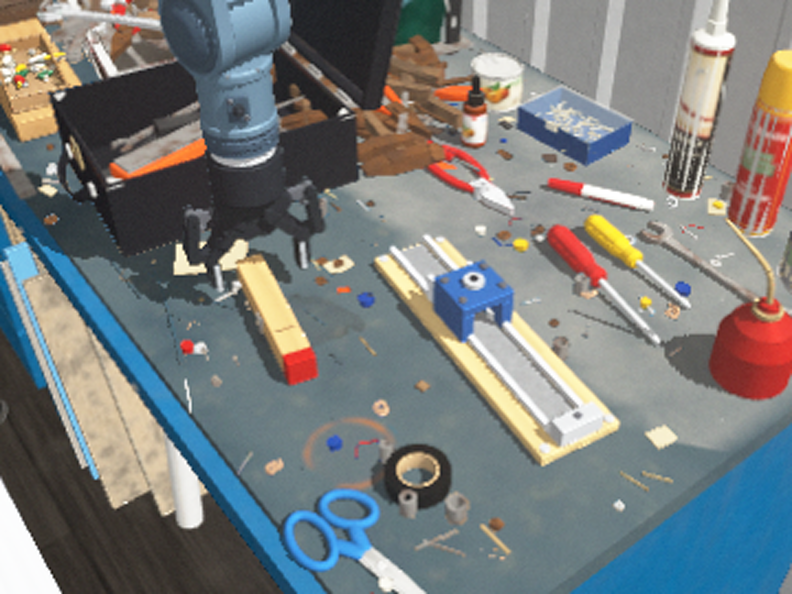

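The jaws straddle the blank near its plain end, with the fingertips at about (220,280) and (304,262). I'll correct slightly and close.

```bash
python3 -m handwheel '[[-0.1,-0.2,0.2,0,1],[0,0,0,0,0.6],[0,0,0,0,0],[0,0,0,0,0],[0,0,0,0,0],[0,0,0,0,0],[0,0,0,0,0]]' 60
python3 - <<'E'
from h import *
p=place(BAR,[[0,.055,.018]])[0];go(p,BAR[2])
E
```

```text
time_s: 4.5
tcp_pos: [0.4681, 0.165, 0.0186]
eef_rot: [0.781, 0.625, 0.0, 0.0]
ft_force: [0.1, 0.4, 4.0]
finger_gap: 0.336
grasp_force: 61.0
t 4.5 tcp [0.4681 0.165  0.0186] tilt [ 0.001  0.    -1.   ] F [0.1 0.4 4. ] gap 0.336 grip 61.0 j6 2.0
shift cm [-0.06 -0.03  0.06] roll deg 0.11
```

```bash
python3 -m handwheel '[[0,0,-0.5,0,0],[0,0,-1.5,0,0],[0,0,-2,0,0],[0,0,-2,0,0],[0,0,-1.5,0,0],[0,0,-0.5,0,0],[0,0,0,0,0]]'
python3 - <<'E'
from h import *
p=place(JIG,[[0,.198,.0315]])[0];print(p);go(p,JIG[2])
E
```

```text
time_s: 5.38
tcp_pos: [0.4677, 0.1648, 0.0985]
eef_rot: [0.781, 0.625, 0.0, 0.0]
ft_force: [-0.3, 0.5, -0.6]
finger_gap: 0.335
grasp_force: 60.3
[0.64935627 0.18137308 0.0315    ]
t 5.375 tcp [0.4677 0.1648 0.0985] tilt [ 0.  0. -1.] F [-0.3  0.5 -0.6] gap 0.335 grip 60.3 j6 2.0
shift cm [ 5.58 17.36  6.7 ] roll deg -4.62
```

```bash
python3 -m handwheel '[[0.9,2.9,0,0,0],[0.9,2.9,0,0,0],[0.9,2.9,0,0,0],[0.9,2.9,0,0,0],[1,2.9,0,0,0],[1,2.9,0,0,0],[0,0,0,-4.6,0],[0,0,0,0,0]]'
python3 - <<'E'
from h import *
p=place(JIG,[[0,.198,.0315]])[0];go(p,JIG[2])
for n,b in(("scene",(120,60,330,260)),("top",(120,90,360,270))):
    cv2.imwrite(f"pics/{n}3.png",cv2.resize(vision.camera(n)[b[1]:b[3],b[0]:b[2],::-1],None,fx=3,fy=3,interpolation=cv2.INTER_CUBIC))
a,b=[cv2.imread(f"pics/{n}3.png") for n in("scene","top")]
h=min(a.shape[0],b.shape[0])
E
```

```text
time_s: 6.38
tcp_pos: [0.649, 0.1813, 0.0967]
eef_rot: [0.755, 0.656, -0.001, -0.001]
ft_force: [-1.4, -0.2, -0.3]
finger_gap: 0.336
grasp_force: 60.3
t 6.375 tcp [0.649  0.1813 0.0967] tilt [-0.003 -0.    -1.   ] F [-1.4 -0.2 -0.3] gap 0.336 grip 60.3 j6 1.89
shift cm [0.02 0.05 6.51] roll deg -0.08
```

View pics/top3.png

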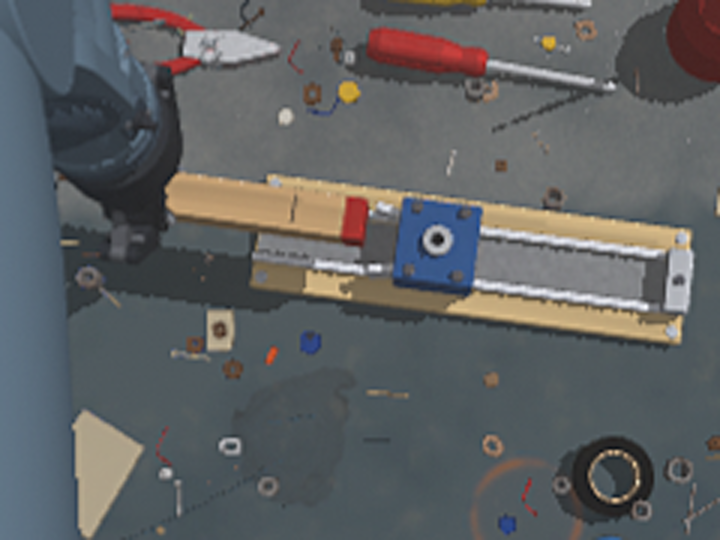

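The blank is held level and parallel to the channel (both edges slope about 7.3°), with its red end at (356,221) just before the bridge. I'll compare the red end with its prediction and lower partway.

```bash
python3 -m handwheel '[[0,0,1.5,0,0],[0,0,1.5,0,0],[0,0,1,0,0],[0,0,1,0,0],[0,0,0.2,0,0],[0,0,0,0,0],[0,0,0,0,0]]'
python3 - <<'E'
from h import *
print("pred",((proj("top",place(JIG,[[.015,.053,.108],[-.015,.053,.108]]))+.5-[120,90])*3).round(1),"seen 368,198 / 363,245")
p=place(JIG,[[0,.198,.0315]])[0];go(p,JIG[2])
b=(120,60,330,260);u=vision.camera("scene")[b[1]:b[3],b[0]:b[2],::-1].copy()
cv2.imwrite(f"pics/s4.png",cv2.resize(u,None,fx=3,fy=3,interpolation=cv2.INTER_CUBIC))
print("pred scene",((proj("scene",place(JIG,[[.015,.053,.042],[-.015,.053,.042],[-.015,.053,.012],[.015,.053,.012]]))+.5-b[:2])*3).round(1))
E
```

```text
time_s: 7.35
tcp_pos: [0.6502, 0.1816, 0.047]
eef_rot: [0.755, 0.656, 0.001, 0.0]
ft_force: [0.5, -0.5, -0.6]
finger_gap: 0.336
grasp_force: 60.3
pred [[366.9 197.9]
 [361.  239.6]] seen 368,198 / 363,245
t 7.35 tcp [0.6502 0.1816 0.047 ] tilt [ 0.001  0.    -1.   ] F [ 0.5 -0.5 -0.6] gap 0.336 grip 60.3 j6 1.89
shift cm [-0.03 -0.08  1.55] roll deg -0.02
pred scene [[448.5 362.1]
 [415.7 373.8]
 [415.3 402.8]
 [447.4 391. ]]
```

View pics/s4.png

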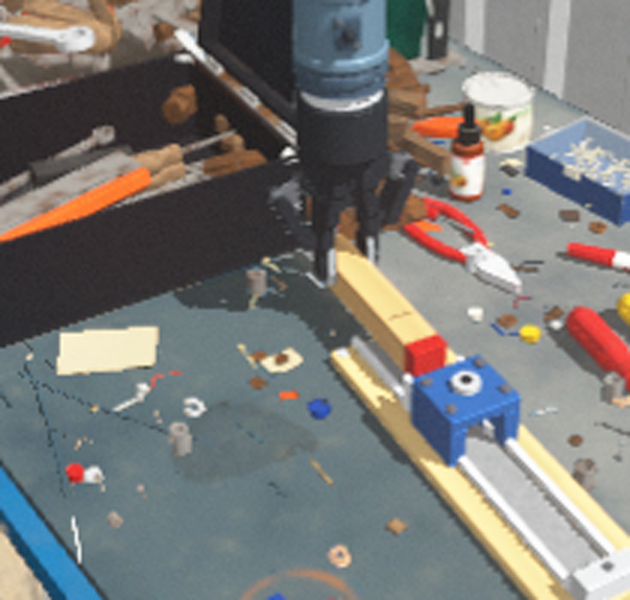

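The blank hangs over the infeed bed with its red end at (425,355), about 15 mm up and in line with the bridge. I'll lower it onto the floor and watch the force.

```bash
python3 -m handwheel '[[0,-0.05,0.5,0,0],[0,0,0.5,0,0],[0,0,0.3,0,0],[0,0,0.1,0,0],[0,0,0,0,0],[0,0,0,0,0]]'
python3 -m handwheel '[[0,0,0.1,0,0],[0,0,0,0,0],[0,0,0,0,0]]'|tail -5
python3 - <<'E'
from h import *
p=place(JIG,[[0,.198,.0315]])[0];go(p,JIG[2])
E
```

```text
time_s: 8.15
tcp_pos: [0.6493, 0.1816, 0.0325]
eef_rot: [0.755, 0.656, 0.0, 0.0]
ft_force: [1.1, 0.1, -1.0]
finger_gap: 0.341
grasp_force: 60.3
tcp_pos: [0.6492, 0.1816, 0.0314]
eef_rot: [0.755, 0.656, 0.0, -0.0]
ft_force: [-0.9, -0.4, -0.8]
finger_gap: 0.336
grasp_force: 60.3
t 8.525 tcp [0.6492 0.1816 0.0314] tilt [ 0.  0. -1.] F [-0.9 -0.4 -0.8] gap 0.336 grip 60.3 j6 1.89
shift cm [-0.02  0.02 -0.01] roll deg -0.02
```

```bash
python3 -m handwheel '[[0,0,0.08,0,0],[0,0,0,0,0],[-0.6,0,0,0,0],[-0.7,0,0,0,0],[-0.7,0,0,0,0],[-0.5,0,0,0,0],[-0.5,0,0,0,0],[0,0,0,0,0]]'
python3 - <<'E'
from h import *
p=place(JIG,[[0,.065,.0315]])[0];go(p,JIG[2]);print(manip.get_obs()['wrist_torque'])
E
```

```text
time_s: 9.52
tcp_pos: [0.645, 0.151, 0.0306]
eef_rot: [0.755, 0.656, -0.0, 0.0]
ft_force: [-0.2, -0.8, 2.0]
finger_gap: 0.336
grasp_force: 60.5
t 9.525 tcp [0.645  0.151  0.0306] tilt [ 0.    -0.001 -1.   ] F [-0.2 -0.8  2. ] gap 0.336 grip 60.5 j6 1.85
shift cm [-10.23   0.02  -0.08] roll deg -0.06
[-0.29362068  0.04793106  0.01507464]
```

The red end is inside the mouth with almost no force, so I'll keep feeding.

```bash
python3 -m handwheel '[[-1,0,0,0,0],[-1.2,0,0,0,0],[-1.2,0,0,0,0],[-1.2,0,0,0,0],[-1,0,0,0,0],[0,0,0,0,0]]'|grep -E 'pos|ft'
python3 -m handwheel '[[-1,0,0,0,0],[-1.2,0,0,0,0],[-1.2,0,0,0,0],[-0.8,0,0,0,0],[-0.4,0,0,0,0],[0,0,0,0,0],[0,0,0,0,0]]'|grep -E 'pos|ft'
python3 - <<'E'
from h import *
p=place(JIG,[[0,.065,.0315]])[0];go(p,JIG[2])
cv2.imwrite(f"pics/s5.png",cv2.resize(vision.camera("scene")[100:280,140:380,::-1],None,fx=3.3,fy=3.3,interpolation=cv2.INTER_CUBIC))
E
```

```text
tcp_pos: [0.6371, 0.0943, 0.0307]
ft_force: [-0.6, -2.9, 4.2]
tcp_pos: [0.6308, 0.05, 0.0307]
ft_force: [0.1, 1.1, 5.7]
t 11.15 tcp [0.6308 0.05   0.0307] tilt [ 0.    -0.002 -1.   ] F [0.1 1.1 5.7] gap 0.338 grip 61.1 j6 1.69
shift cm [-0.04  0.01 -0.08] roll deg -0.04
```

View pics/s5.png

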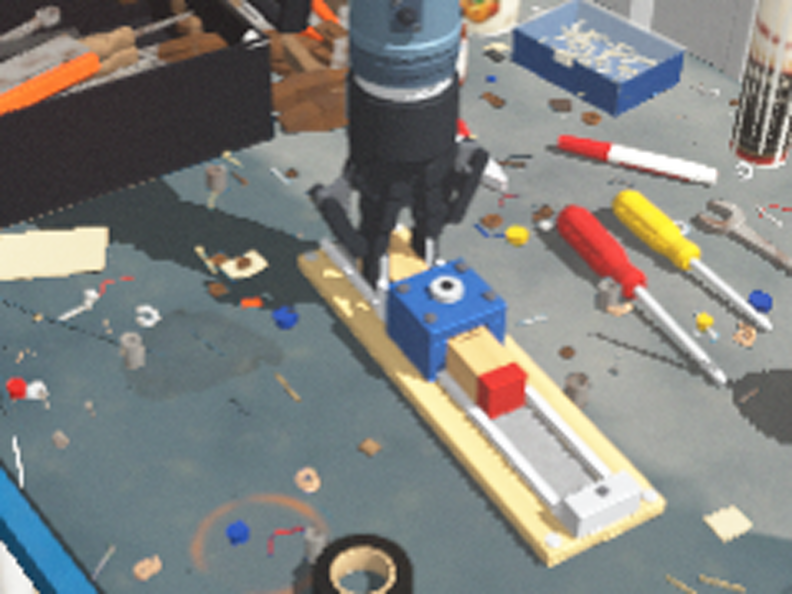

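The blank passed cleanly under the bridge, and the red end at (502,390) now stands about 45 mm past the exit. I'll release and move over to the outfeed side.

```bash
python3 -m handwheel '[[0,0,0,0,0.5],[0,0,0,0,0.7],[0,0,0,0,0.8],[0,0,0,0,0.8],[0,0,-0.5,0,0.8],[0,0,-2,0,0.8],[0,0,-3,0,0.8],[0,0,-2.5,0,0.8]]'
python3 -m handwheel '[[0,0,0,0,0.8],[-3,0,0,0,0.8],[-3.2,0,0,0,0.8],[-3,0,0,0,0.8],[-3,0,0,0,0.8],[0,0,0,0,0.8],[0,0,0,0,0.8]]'
python3 - <<'E'
from h import *
p=place(JIG,[[0,-.057,.0315]])[0];go(p,JIG[2])
E
```

```text
time_s: 12.2
tcp_pos: [0.631, 0.0508, 0.112]
eef_rot: [0.755, 0.656, 0.0, 0.0]
ft_force: [0.8, -0.6, -0.3]
finger_gap: 0.8
grasp_force: 0.0
time_s: 13.08
tcp_pos: [0.6132, -0.0694, 0.1096]
eef_rot: [0.755, 0.656, -0.0, -0.001]
ft_force: [-0.4, -0.3, 0.0]
finger_gap: 0.802
grasp_force: 0.0
t 13.075 tcp [ 0.6132 -0.0694  0.1096] tilt [-0.001  0.001 -1.   ] F [-0.4 -0.3  0. ] gap 0.802 grip 0.0 j6 1.49
shift cm [-0.17  0.1   7.81] roll deg -0.01
```

```bash
python3 -m handwheel '[[-0.15,0.1,2,0,0.8],[0,0,2,0,0.8],[0,0,2,0,0.8],[0,0,1.2,0,0.8],[0,0,0.5,0,0.8],[0,0,0.1,0,0.8],[0,0,0,0,0.8],[0,0,0,0,0.8]]'
python3 -m handwheel '[[0,0,0,0,0.5],[0,0,0,0,0.2],[0,0,0,0,0],[0,0,0,0,0],[0,0,0,0,0],[0,0,0,0,0]]' 50
python3 - <<'E'
from h import *
p=place(JIG,[[0,-.152,.0315]])[0];go(p,JIG[2])
cv2.imwrite(f"pics/s6.png",cv2.resize(vision.camera("scene")[100:280,140:380,::-1],None,fx=3.3,fy=3.3,interpolation=cv2.INTER_CUBIC))
E
```

```text
time_s: 14.08
tcp_pos: [0.6151, -0.0718, 0.0332]
eef_rot: [0.755, 0.656, 0.0, 0.001]
ft_force: [0.2, 0.8, 0.4]
finger_gap: 0.802
grasp_force: 0.0
time_s: 14.82
tcp_pos: [0.6149, -0.0717, 0.0329]
eef_rot: [0.755, 0.656, 0.0, 0.0]
ft_force: [-1.2, -1.2, 4.3]
finger_gap: 0.34
grasp_force: 50.8
t 14.825 tcp [ 0.6149 -0.0717  0.0329] tilt [ 0.001 -0.    -1.   ] F [-1.2 -1.2  4.3] gap 0.34 grip 50.8 j6 1.49
shift cm [-9.46 -0.1   0.14] roll deg -0.02
```

View pics/s6.png

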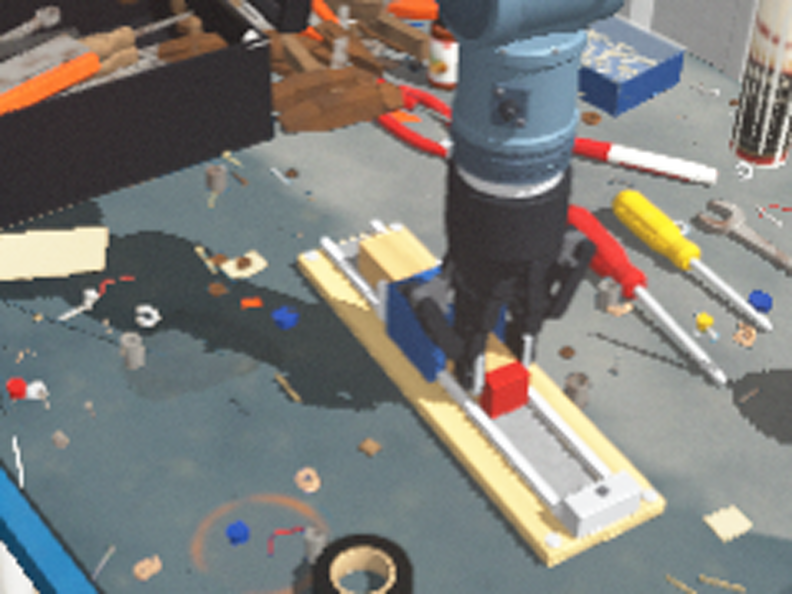

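The jaws hold the blank between the bridge and the red end at (507,390). I'll draw it 88 mm, then creep to contact.

```bash
python3 -m handwheel '[[-0.8,0,0,0,0],[-1.5,0,0,0,0],[-1.6,0,0,0,0],[-1.6,0,0,0,0],[-1.5,0,0,0,0],[-1.2,0,0,0,0],[-0.6,0,0,0,0],[0,0,0,0,0]]'
python3 -m handwheel '[[-0.2,0,0,0,0],[0,0,0,0,0],[-0.2,0,0,0,0],[0,0,0,0,0]]'|grep -E 'pos|ft'
python3 -m handwheel '[[-0.15,0,0,0,0],[0,0,0,0,0],[0,0,0,0,0]]'|grep -E 'pos|ft'
python3 - <<'E'
from h import *
p=place(JIG,[[0,-.152,.0315]])[0];go(p,JIG[2])
E
```

```text
time_s: 15.88
tcp_pos: [0.6028, -0.1586, 0.0329]
eef_rot: [0.755, 0.656, 0.001, 0.0]
ft_force: [0.3, 1.0, 5.4]
finger_gap: 0.334
grasp_force: 50.9
tcp_pos: [0.6024, -0.1614, 0.0329]
ft_force: [0.9, 4.1, 5.3]
tcp_pos: [0.6021, -0.1628, 0.0329]
ft_force: [0.9, 5.1, 6.3]
t 16.75 tcp [ 0.6021 -0.1628  0.0329] tilt [ 0.002  0.003 -1.   ] F [0.9 5.1 6.3] gap 0.336 grip 50.9 j6 1.34
shift cm [-0.26 -0.11  0.14] roll deg 0.04
```

```bash
for i in 1 2; do python3 -m handwheel '[[-0.1,0,0,0,0],[0,0,0,0,0]]'|grep -E 'pos|ft'; done
python3 - <<'E'
from h import *
b=(200,150,330,250)
cv2.imwrite(f"pics/s7.png",cv2.resize(vision.camera("scene")[150:270,220:360,::-1],None,fx=5,fy=5,interpolation=cv2.INTER_CUBIC))
E
```

```text
tcp_pos: [0.602, -0.1637, 0.0329]
ft_force: [0.6, 4.1, 5.7]
tcp_pos: [0.6019, -0.1647, 0.0329]
ft_force: [0.8, 3.8, 6.0]
```

View pics/s7.png

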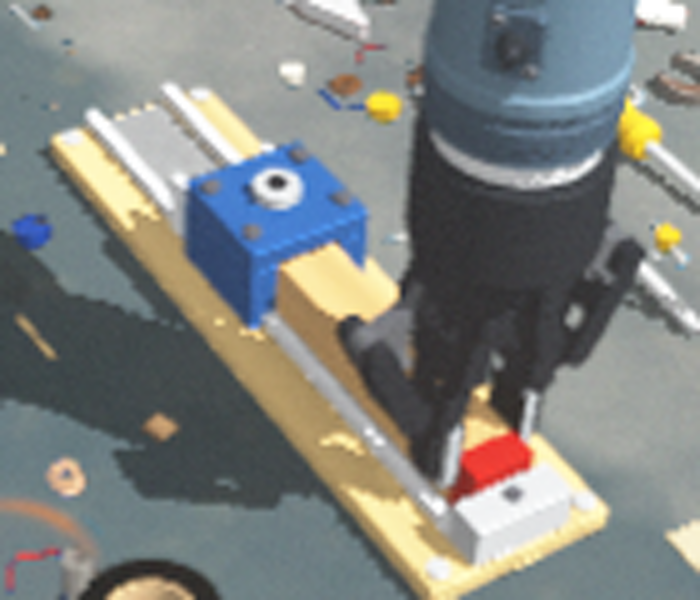

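The red end at (490,465) is almost at the steel block, and the steady 4 N is only sliding friction. I'll creep on until the force rises.

```bash
for i in 1 2; do python3 -m handwheel '[[-0.1,0,0,0,0],[0,0,0,0,0]]'|grep -E 'pos|ft'; done
```

```text
tcp_pos: [0.6018, -0.1653, 0.0329]
ft_force: [0.2, 5.1, 5.9]
tcp_pos: [0.6018, -0.1654, 0.0329]
ft_force: [1.0, 7.8, 5.9]
```

```bash
for i in 1 2; do python3 -m handwheel '[[-0.15,0,0,0,0],[0,0,0,0,0],[0,0,0,0,0]]'|grep -E 'pos|ft'; done
```

```text
tcp_pos: [0.6018, -0.1655, 0.033]
ft_force: [1.2, 12.1, 7.6]
tcp_pos: [0.6017, -0.1655, 0.033]
ft_force: [2.2, 14.5, 8.1]
```

Position is fixed while the force climbs to 14 N, so the blank is home. I'll release and lift.

```bash
python3 -m handwheel '[[0,0,0,0,0.45],[0,0,0,0,0.6],[0,0,0,0,0.8],[0,0,0,0,0.8],[0,0,-0.5,0,0.8],[0,0,-2,0,0.8],[0,0,-3,0,0.8],[0,0,-3,0,0.8]]'
python3 -m handwheel '[[0,0,-4,0,0.8],[0,0,-4,0,0.8],[3,-4,-1,0,0.8],[3,-4,0,0,0.8],[3,-4,0,0,0.8],[2,-3,0,0,0.8],[0,0,0,0,0.8],[0,0,0,0,0.8]]'
python3 - <<'E'
from h import *
for n,b in(("scene",(220,150,360,270)),("top",(200,130,360,220))):
    u=vision.camera(n)[b[1]:b[3],b[0]:b[2],::-1]
    cv2.imwrite(f"pics/f{n}.png",cv2.resize(u,(640,int(640*u.shape[0]/u.shape[1])),interpolation=cv2.INTER_CUBIC))
a,b=cv2.imread("pics/fscene.png"),cv2.imread("pics/ftop.png")
v=np.vstack([a,b]);cv2.imwrite("pics/f.png",cv2.resize(v,None,fx=600/v.shape[0],fy=600/v.shape[0],interpolation=cv2.INTER_AREA))
E
```

```text
time_s: 19.55
tcp_pos: [0.6004, -0.1712, 0.1186]
eef_rot: [0.755, 0.656, 0.0, -0.0]
ft_force: [0.7, -0.3, 0.5]
finger_gap: 0.799
grasp_force: 0.0
time_s: 20.55
tcp_pos: [0.4682, -0.0417, 0.2081]
eef_rot: [0.755, 0.656, 0.0, 0.001]
ft_force: [-0.1, 0.6, 0.2]
finger_gap: 0.799
grasp_force: 0.0
```

View pics/f.png

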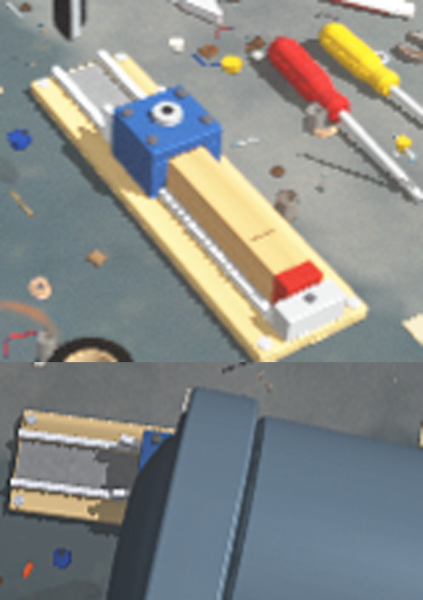

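The blank lies flat in the channel with its red end at (298,280) against the steel stop. The gripper is clear and the bystanders in view are undisturbed, so I'm handing in.

```bash
python3 -c "
from station import manip
print(manip.close_job())"
```

```text
the job is handed in; nothing more can be done
None
```

The blank is home against the steel end stop, released and lying flat in the channel; the job was handed in at about 21 s of the 53 s allowed, with no verdict returned.

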